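# Find the loose access panel of the bench service duct and push it open

## Robot

A 7-joint arm with a two-finger parallel gripper is mounted at the origin on the work surface. World frame = base frame: x ahead of the robot, y to its left, z up, the work surface at z = 0. Lengths are in m, angles in rad, forces in N, time in s.
With the tool pointing down it reaches from about 0.4 to 0.85 m from the base axis. Payload 6.9 kg.
Tool frame: the origin (TCP) lies at the very end of the fingers, on their centre line; the grasp point (between the pads) lies 19 mm behind it; z points along the fingers, y is the line along which they close (so a half turn about z gives the same grasp; the last joint's range is limited). The gripper opens to 85 mm and grips with 20 to 120 N. Pads are 22 mm wide; open, the fingers measure 114 mm over their backs; the gripper's body (76 mm by 85 mm) begins 54 mm behind the grasp point. The pads swing forward as they close: fully open they stand 13 mm farther back than shut.
Start: joints at [1.367, 0.507, -0.238, 1.5, 0.126, 1.149, -0.155], TCP at [0.19, -0.595, 0.206] pointing down, gripper open.
Joint ranges: [-3.08, 3.08], [-0.24, 2.05], [-1.43, 1.35], [0, 2.5], [-1.52, 4.66], [0.17, 1.96], [-2.89, 2.89]. Speed limits (rad/s): [2.39, 2.39, 3.14, 3.14, 3.14, 3.14, 3.14].

## Interface

Orientations are given as a unit quaternion [x, y, z, w].
In Python, from station import * gives the robot as it stands. Calls block until the motion is done:
- movep(position, orientation): joint-space move of the TCP to a pose.
- movel(position, rotation=None, v=0.15, guard=None): straight line of the TCP; rotation=None keeps the orientation; v is the mean speed in m/s. With guard (N) it stops when the force on the tool has changed by that much, and returns True; else False.
- set_joints(angles): joint-space move.
- gripper_to(opening, grip_force=None): opening from 0.0 (shut) to 1.0 (fully open); grip_force is the grip in N (None keeps the last); returns when the fingers have stopped.
- wait(seconds).
- inverse_kinematics(position, orientation): joint angles nearest the present ones, or None.
- get_image(name): name is "side" or "top" or "wrist"; returns the picture (480x640x3 uint8, red, green, blue); there is no depth.
- get_calibration(name): a dict with "camera_matrix" (3x3 intrinsics, pixels), "k1" (the pictures are not rectified: a ray, as slopes to the right and down, at radius r is drawn at 1 + k1 r^2 times it, then the intrinsics apply), "origin" and "rotation" of the camera in the world. Camera axes: x right, y down, z forward; pixel columns grow to the right and rows downward; lengths in m; the calibration is good to about 2 mm. A picture is of the moment at which its call begins: read the wrist's pose just before it. get_calibration takes no time and is no camera call; for the wrist camera it gives the pose at the moment of the call.
A pose or a line that the arm cannot do raises Unreachable and nothing moves.
- job_done(): hands the job in; it is judged then, once.
Readings, each from a call of its own:
- get_time_s(): time.
- get_q(): joint angles.
- get_joint_velocities(): joint speeds.
- get_tau(): joint torques, N m.
- get_eef_pos(): TCP position.
- get_tool_rot(): TCP orientation.
- get_force(): force on the tool from outside, world axes, zero at the start.
- get_ft_torque(): the same for the moment, N m.
- get_width(): opening from 0.0 (shut) to 1.0 (fully open).
- get_gripper_force(): force on a finger pad.
Only numpy, scipy, OpenCV 4.12 (cv2) and the standard library are available. Lean on these libraries where they do the work, as an engineer would, in place of code of your own. Each camera call takes 0.05 s, during which the arm holds its last target. There are 200 camera calls.

## Task

One of the four identical panels on the blue bench duct is loose: press them one after another on their brass discs until you find the one that rocks, then push that panel fully open, so that it stands upright. Nothing needs picking up: leave the amphora neck, jug spout, pebble and awl where they are.

Things in the scene. Friction and masses are not known exactly. Their poses are not given: they have to be found in the camera images.
- duct: low blue service duct fixed on the bench, 160 mm (its x) by 326 mm (its y) by 80 mm tall; origin at the centre of its underside; x points away from the robot within 0.3 rad. Four identical pale panels lie flush in its top, side by side, each 130 (x) by 70 (y) by 8 mm thick, centred at duct y = +114, +38, -38, -114 mm (panel_0 to panel_3). One is loose; which one varies and cannot be seen
- duct_pivot (a point): middle of the line (along the duct's y, 76 mm above the bench, 7 mm to the robot's side of the duct's middle) on which all four panels pivot; a dark line marks it on each panel: 58 mm of panel lies on the robot's side of it, 72 mm beyond. Under the loose panel's robot-side end is a well 75 mm deep below the duct's top, with only a low 8 mm block on its floor
- panel_0 (a joint): tilt of panel 0 (counted from the robot's left), rad: 0 closed, growing as its robot-side end sinks and its far end rises; 1.57 upright against its stop. If loose, some 3 to 7 N at its disc tips it and its stiff hinge keeps it at any angle where it is left; if not, it gives under 2 mm there however firmly pressed. Far ends do not go down from closed
- panel_0_disc (a point): centre of the 12 mm brass disc on panel 0's upper face, the spot to press: 36 mm to the robot's side of the pivot, 22 mm from the panel's robot-side edge; moves with the panel
- panel_0_edge (a point): middle of panel 0's far edge at its upper face, 72 mm beyond the pivot; moves with the panel. Once the panel is tipped this edge stands up, and can be pushed from beyond towards the robot
- panel_1 (a joint): tilt of panel 1 (counted from the robot's left), rad: 0 closed, growing as its robot-side end sinks and its far end rises; 1.57 upright against its stop. If loose, some 3 to 7 N at its disc tips it and its stiff hinge keeps it at any angle where it is left; if not, it gives under 2 mm there however firmly pressed. Far ends do not go down from closed
- panel_1_disc (a point): centre of the 12 mm brass disc on panel 1's upper face, the spot to press: 36 mm to the robot's side of the pivot, 22 mm from the panel's robot-side edge; moves with the panel
- panel_1_edge (a point): middle of panel 1's far edge at its upper face, 72 mm beyond the pivot; moves with the panel. Once the panel is tipped this edge stands up, and can be pushed from beyond towards the robot
- panel_2 (a joint): tilt of panel 2 (counted from the robot's left), rad: 0 closed, growing as its robot-side end sinks and its far end rises; 1.57 upright against its stop. If loose, some 3 to 7 N at its disc tips it and its stiff hinge keeps it at any angle where it is left; if not, it gives under 2 mm there however firmly pressed. Far ends do not go down from closed
- panel_2_disc (a point): centre of the 12 mm brass disc on panel 2's upper face, the spot to press: 36 mm to the robot's side of the pivot, 22 mm from the panel's robot-side edge; moves with the panel
- panel_2_edge (a point): middle of panel 2's far edge at its upper face, 72 mm beyond the pivot; moves with the panel. Once the panel is tipped this edge stands up, and can be pushed from beyond towards the robot
- panel_3 (a joint): tilt of panel 3 (counted from the robot's left), rad: 0 closed, growing as its robot-side end sinks and its far end rises; 1.57 upright against its stop. If loose, some 3 to 7 N at its disc tips it and its stiff hinge keeps it at any angle where it is left; if not, it gives under 2 mm there however firmly pressed. Far ends do not go down from closed
- panel_3_disc (a point): centre of the 12 mm brass disc on panel 3's upper face, the spot to press: 36 mm to the robot's side of the pivot, 22 mm from the panel's robot-side edge; moves with the panel
- panel_3_edge (a point): middle of panel 3's far edge at its upper face, 72 mm beyond the pivot; moves with the panel. Once the panel is tipped this edge stands up, and can be pushed from beyond towards the robot
- amphora_neck: curved orange amphora neck with one handle, hollow, standing upright on its wide end, 85 mm tall, 80 mm across, the handle reaching 60 mm out from its axis along its +y; origin at the centre of its underside. Bystander.
- jug_spout: green-glazed jug spout, hollow, standing upright, about 55 mm tall, 68 mm across at the foot, a short lip to one side (its -x); origin at the centre of its underside. Bystander.
- pebble: grey pebble weight, 54 mm across and 24 mm tall, near the jug spout; origin at the centre of its underside. Bystander. (Another pebble farther off is mere decoration.)
- awl: pale bone awl lying flat on the bench to the left of the duct, about 148 mm long, 12 mm wide, 9 mm tall; origin near its middle at bench height, x along it to the tip. Bystander.

How it is judged:
On the way, in this order (a step that is already met when the one before it is completed fails the run):
1. the loose panel rocks while the fingers press it (contact force between the fingers and duct above 0.5 N and (value of joint panel_0 between 0.1 and 1.2 rad or value of joint panel_1 between 0.1 and 1.2 rad or value of joint panel_2 between 0.1 and 1.2 rad or value of joint panel_3 between 0.1 and 1.2 rad)), for 0.05 s.
2. that panel stands open, upright (value of joint any of panel_0, panel_1, panel_2, panel_3 above 1.3 rad), for 0.2 s.
At the end, for the whole second after the job is handed in: the loose panel stands open by more than 1.3 rad (75 degrees) and at rest, the other three closed (under 0.1 rad), and the amphora neck, jug spout, pebble and awl within 20 mm of where they began (((value of joint panel_0 above 1.3 rad and velocity of joint panel_0 between -0.05 and 0.05 rad/s and value of joint each of panel_1, panel_2, panel_3 below 0.1 rad) or (value of joint panel_1 above 1.3 rad and velocity of joint panel_1 between -0.05 and 0.05 rad/s and value of joint each of panel_0, panel_2, panel_3 below 0.1 rad) or (value of joint panel_2 above 1.3 rad and velocity of joint panel_2 between -0.05 and 0.05 rad/s and value of joint each of panel_0, panel_1, panel_3 below 0.1 rad) or (value of joint panel_3 above 1.3 rad and velocity of joint panel_3 between -0.05 and 0.05 rad/s and value of joint each of panel_0, panel_1, panel_2 below 0.1 rad)) and distance of each of amphora_neck, jug_spout, pebble, awl from where it was at the start of the episode below 0.02 m); the robot touches nothing.
It fails at once if the amphora neck is shifted or lifted by over 20 mm (distance of amphora_neck from where it was at the start of the episode above 0.02 m).
It fails at once if the jug spout is shifted or lifted by over 20 mm (distance of jug_spout from where it was at the start of the episode above 0.02 m).
It fails at once if the pebble is shifted or lifted by over 20 mm (distance of pebble from where it was at the start of the episode above 0.02 m).
It fails at once if the awl is shifted or lifted by over 20 mm (distance of awl from where it was at the start of the episode above 0.02 m).
It also fails if it takes over 51 s, if anything falls off the work surface, if the arm or the gripper's body presses on something with over 40 N, if the wrist force passes 120 N, or if a joint passes its speed limit or range.

## Working session

There is one attempt and no reset: what is moved stays moved. The work goes in short steps, each a Python script; the robot and the scene stay as the last script left them, time stands still between calls to the robot, and variables do not carry over. Pictures are saved under pics/ and viewed, at most 10 in all, crops included, and the job is handed in when it is done.

```bash
mkdir -p pics; python3 - <<'E'
from station import *
import cv2
for n in ("top","side"):
    im=get_image(n); cv2.imwrite(f"pics/{n}0.png",im[:,:,::-1]); c=get_calibration(n); print(n,c)
print(get_time_s(),get_tool_rot())
E
```

```text
top {'camera_matrix': array([[606.25528786,   0.        , 324.87516295],
       [  0.        , 606.25528786, 238.22138424],
       [  0.        ,   0.        ,   1.        ]]), 'k1': -0.003669358764032383, 'origin': array([ 0.35813628, -0.04071255,  1.25358867]), 'rotation': array([-0.70104655,  0.71092029, -0.03062348,  0.04677898])}
side {'camera_matrix': array([[443.46865708,   0.        , 313.21864736],
       [  0.        , 443.46865708, 242.04479373],
       [  0.        ,   0.        ,   1.        ]]), 'k1': -0.07024631996069516, 'origin': array([0.29280776, 0.69319444, 0.74718233]), 'rotation': array([-0.13186506,  0.89781472, -0.41627119,  0.05708446])}
0.1 [ 9.88103919e-01  1.53785498e-01 -1.41743659e-04 -8.03169083e-04]
```

View pics/top0.png

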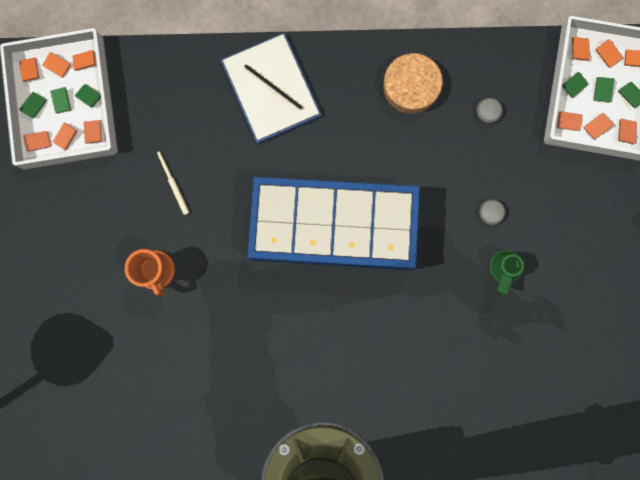

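View pics/side0.png

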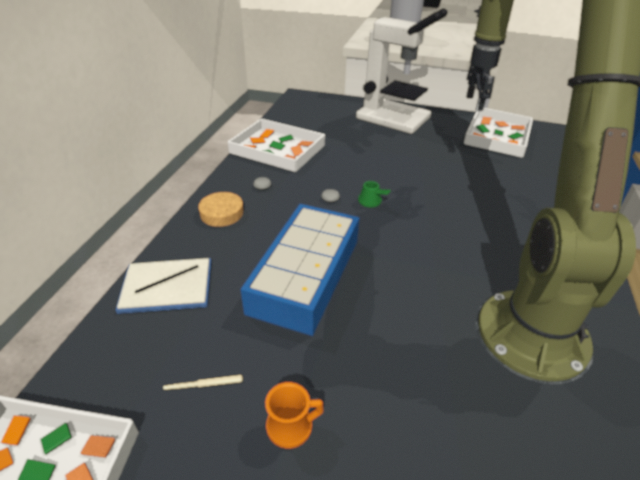

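The top view shows the duct centred near (334,222) with the brass discs at about (274,240), (313,243), (352,245) and (391,247). The side view agrees, and nothing stands next to the duct.

```bash
cat >h.py <<'E'
from station import *
import numpy as np, cv2
from scipy.spatial.transform import Rotation as R
def rays(n,px):
    c=get_calibration(n); K=c["camera_matrix"]; px=np.atleast_2d(px).astype(float)
    u=cv2.undistortPoints(px[:,None],K,np.array([c["k1"],0,0,0]))[:,0]
    return np.array(c["origin"]),R.from_quat(c["rotation"]).apply(np.c_[u,np.ones(len(u))])
def plane(n,px,z):
    o,d=rays(n,px); return o+d*((z-o[2])/d[:,2])[:,None]
def discs(n):
    im=cv2.imread(f"pics/{n}0.png"); hsv=cv2.cvtColor(im,cv2.COLOR_BGR2HSV)
    m=cv2.inRange(hsv,(15,90,150),(35,255,255))
    m[:, :230]=0; m[:, 430:]=0; m[:170]=0; m[320:]=0
    _,_,s,c=cv2.connectedComponentsWithStats(m)
    return c[1:][s[1:,4]>8]
E
python3 - <<'E'
from h import *
for n in("top","side"):
    d=discs(n); p=plane(n,d,.08); print(n,d.round(1).tolist(),p[np.argsort(-p[:,1])].round(4).tolist())
im=cv2.imread("pics/top0.png"); h=cv2.cvtColor(im,cv2.COLOR_BGR2HSV)
m=cv2.inRange(h,(12,8,150),(40,70,255)); m[:170]=0;m[280:]=0;m[:,:240]=0;m[:,430:]=0
m=cv2.morphologyEx(m,cv2.MORPH_CLOSE,np.ones((7,7)))
r=cv2.minAreaRect(cv2.findNonZero(m)); b=plane("top",cv2.boxPoints(r),.08); print(b.round(4).tolist(),b.mean(0))
E
```

```text
top [[273.6, 239.8], [312.5, 242.2], [351.4, 244.6], [390.6, 246.8]] [[0.4857, 0.0855, 0.08], [0.4799, 0.0095, 0.08], [0.4742, -0.0661, 0.08], [0.4686, -0.1419, 0.08]]
side [[234.5, 206.3], [328.5, 243.8], [316.8, 264.9], [304.0, 288.5]] [[0.4877, 0.086, 0.08], [0.4821, 0.0098, 0.08], [0.4761, -0.0665, 0.08], [0.7457, -0.1389, 0.08]]
[[0.466, 0.1214, 0.08], [0.597, 0.1135, 0.08], [0.5734, -0.1865, 0.08], [0.4437, -0.1751, 0.08]] [ 0.52004714 -0.03165666  0.08      ]
```

```bash
cat >>h.py <<'E'
P=np.array([[.4867,.0857,.08],[.4810,.0096,.08],[.4751,-.0663,.08],[.4695,-.1421,.08]])
yaw=-np.arctan2(.0171,.2274)
X=np.array([np.cos(yaw),np.sin(yaw),0]); Z=np.array([0,0,1.])
Q=(R.from_euler("z",yaw)*R.from_euler("x",np.pi)).as_quat()
E
python3 - <<'E'
from h import *
gripper_to(0.0)
movep(P[3]-.002*X+.10*Z,Q)
for i in (3,2,1,0):
    p=P[i]-.002*X
    movel(p+.025*Z,Q,v=.2)
    hit=movel(p-.012*Z,Q,v=.03,guard=14)
    print(i,hit,get_eef_pos(),get_force(),get_time_s())
    if not hit: break
    movel(p+.025*Z,Q,v=.15)
im=get_image("side"); cv2.imwrite("pics/side1.png",im[:,:,::-1])
E
```

```text
3 False [ 0.46764313 -0.14197895  0.06816203] [ 0.61562088 -0.04554226  0.18085466] 4.7
```

View pics/side1.png

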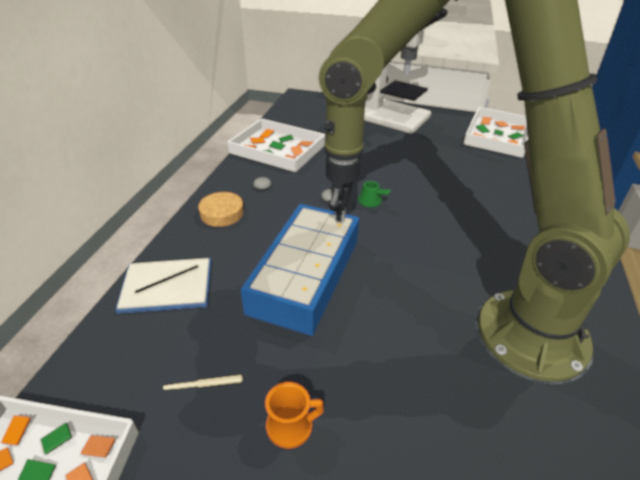

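The side view shows the fingers at about (340,218) on panel 3. At this scale I can't tell whether it has tilted, and the force reading is almost zero.

```bash
python3 - <<'E'
from h import *
print(get_width(),get_force(),get_eef_pos())
a=cv2.imread("pics/side1.png")[150:270,250:410]
w=get_image("wrist")[:,:,::-1]
cv2.imwrite("pics/c1.png",np.hstack([cv2.resize(a,(400,300),interpolation=cv2.INTER_CUBIC),cv2.resize(w,(400,300))]))
E
```

```text
0.0027208583242483834 [0.46385935 0.246375   0.32234528] [ 0.46763094 -0.14201206  0.06818397]
```

View pics/c1.png

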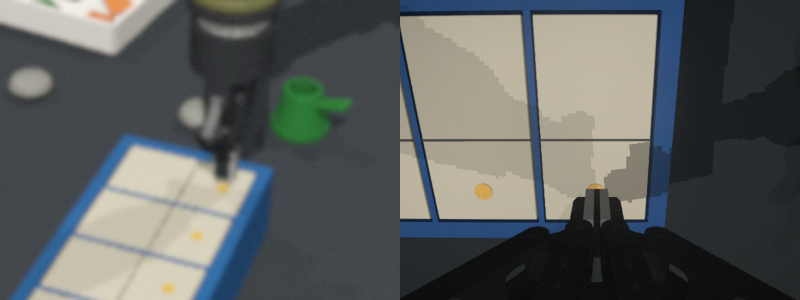

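The crop shows the tip at the panel 3 disc. The panel is still flat, so there is no real contact yet and the fingertip sits higher than the nominal TCP. I'll keep going down with the guard on.

```bash
python3 - <<'E'
from h import *
p=P[3]-.002*X
for dz in (-.014,-.016,-.018,-.020,-.022,-.024,-.026,-.028):
    hit=movel(p+dz*Z,Q,v=.02,guard=12)
    print(hit,get_eef_pos().round(4),get_force().round(2))
    if hit: break
w=get_image("wrist")[:,:,::-1]; print(get_time_s())
cv2.imwrite("pics/c2.png",w)
E
```

```text
False [ 0.4674 -0.1419  0.0659] [0.16 0.42 0.23]
False [ 0.4674 -0.1419  0.0638] [1.13 0.14 0.58]
False [ 0.4674 -0.1419  0.0619] [ 0.04  1.01 -0.24]
False [ 0.4674 -0.142   0.0599] [ 0.12 -0.28  0.34]
False [ 0.4674 -0.1419  0.0579] [ 0.06 -0.05  0.14]
False [ 0.4674 -0.1419  0.0559] [-0.31 -0.52 -0.32]
False [ 0.4677 -0.142   0.0542] [-0.09 -0.16  4.22]
False [ 0.4678 -0.1421  0.054 ] [-7.09  1.16 28.83]
6.85
```

View pics/c2.png

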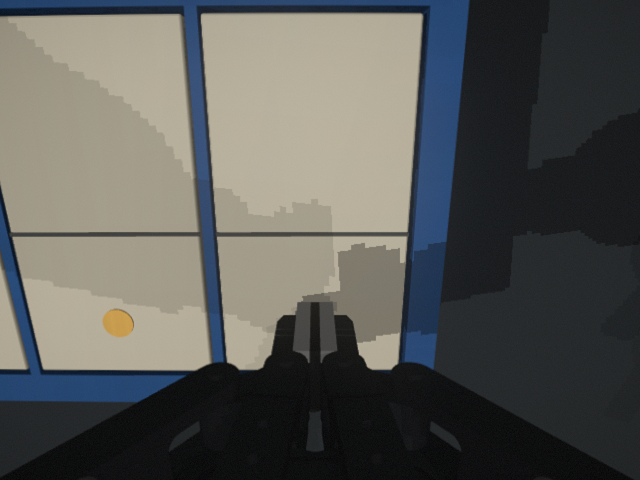

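Panel 3 is rigid: it took 29 N and the picture shows it still flat. Contact came at a reported TCP z of 0.0545, so the real tip is about 25 mm above the reported TCP. I'll press the others with that offset.

```bash
echo 'S=-.0255*Z' >>h.py; python3 - <<'E'
from h import *
movel(P[3]-.002*X+S+.02*Z,Q,v=.15)
for i in (2,1,0):
    p=P[i]-.002*X+S
    movel(p+.02*Z,Q,v=.15); movel(p+.005*Z,Q,v=.1)
    hit=movel(p-.010*Z,Q,v=.02,guard=12)
    f=get_force(); print(i,hit,get_eef_pos().round(4),f.round(2),get_time_s())
    if not hit: break
    movel(p+.02*Z,Q,v=.15)
w=get_image("wrist")[:,:,::-1]
cv2.imwrite("pics/c3.png",w)
E
```

```text
2 True [ 0.4734 -0.0664  0.0541] [-1.35  0.43  7.  ] 8.5417
1 False [0.4786 0.0099 0.0443] [ 0.17 -0.57  0.5 ] 10.6917
```

View pics/c3.png

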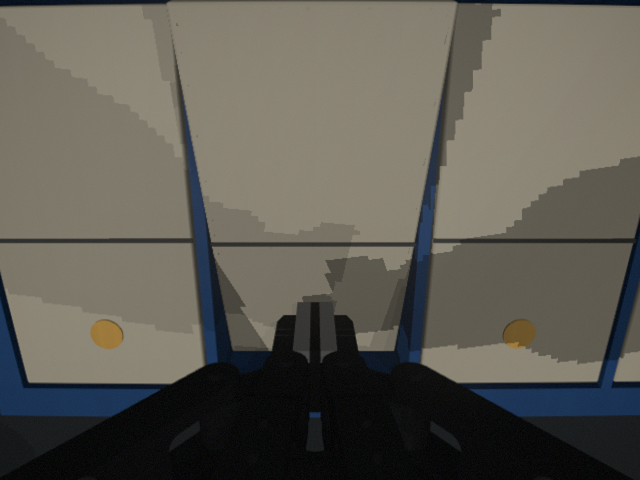

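Panel 1 rocks: in the picture its near end has sunk and its far end is raised. I'll press it deeper, then push the far edge from beyond.

```bash
python3 - <<'E'
from h import *
d=P[1]; p=d-.002*X+S
hit=movel(p-.028*Z,Q,v=.04,guard=20); print(hit,get_eef_pos().round(4),get_force().round(2))
movel(p+.09*Z,Q,v=.15)
piv=d+.036*X+S
movel(piv+.095*X+.09*Z,Q,v=.15)
hit=movel(piv+.095*X+.032*Z,Q,v=.1,guard=10); print("down",hit,get_force().round(2))
if not hit:
    hit=movel(piv+.004*X+.032*Z,Q,v=.06,guard=18)
    print("push",hit,((get_eef_pos()-piv)@X).round(4),get_force().round(2),get_time_s())
im=get_image("side")[:,:,::-1]; w=get_image("wrist")[:,:,::-1]
a=im[130:280,250:450]
cv2.imwrite("pics/c4.png",np.hstack([cv2.resize(a,(400,300),interpolation=cv2.INTER_CUBIC),cv2.resize(w,(400,300))]))
E
```

```text
False [0.4786 0.0098 0.0261] [-0.35  0.11 -0.31]
down False [ 0.76 -0.75  0.13]
push True 0.0138 [ 1.25 -0.02  0.79] 15.3
```

View pics/c4.png

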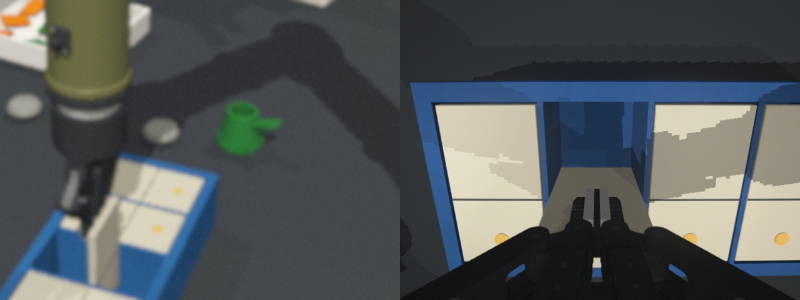

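The panel stands upright at about (105,240) in the crop, and the push stopped where upright was predicted. Next I retract and check.

```bash
python3 - <<'E'
from h import *
piv=P[1]+.036*X+S
movel(piv+.06*X+.032*Z,Q,v=.15)
movel(piv+.10*X+.16*Z,Q,v=.2)
im=get_image("side")[:,:,::-1]; t=get_image("top")[:,:,::-1]; print(get_time_s(),get_force().round(2))
cv2.imwrite("pics/c5.png",np.hstack([cv2.resize(im[130:340,200:480],(400,300),interpolation=cv2.INTER_CUBIC),cv2.resize(t[120:345,100:400+0],(400,300),interpolation=cv2.INTER_CUBIC)]))
E
```

```text
16.775 [-0.07 -0.25 -0.31]
```

View pics/c5.png

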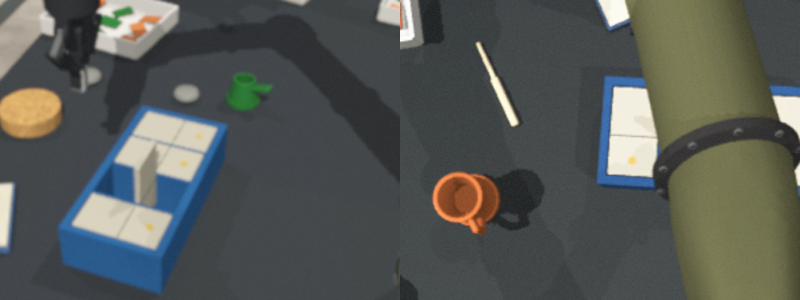

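The crop shows panel 1 upright at about (140,175), the other three flat, the bystanders where they were and the arm clear.

```bash
python3 -c "
from station import *
print(job_done())"
```

```text
the job is handed in; nothing more can be done
None
```

Panel 1 (second from the robot's left) was the loose one; I pushed it fully upright, left the rest undisturbed and handed the job in at about 17 s of the 51 s allowed; no verdict was returned.

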